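# Change over the lampworker's slide-out trays

## Task

The rod tray has been left standing open. First push it fully home with the fingers, then hook a fingertip behind the lip of the mould tray (the one with the marble sitting in a row of round cups) and draw it out along its rails to its stop. Do not pinch either tray's front, keep the marble in its cup, and leave the cone tray and everything else on the bench alone.

Things in the scene. Friction and masses are not known exactly. Their poses are not given: they have to be found in the camera images.
- mould_tray (a joint): The mould tray. Aluminium tray, 120 mm wide, 225 long, in a low grey fixed housing (136 wide, roof 60 mm above bench). Joint value: metres drawn out, 0 = fully home, 0.10 = stop. About 3 N friction; stays where left. Starts home. A dark block across it (55 to 89 mm behind the lip, top 32 mm above bench) has three round cups; a marble sits in the middle one.
- mould_lip (a point): Mould tray lip: strip inside the front wall, 120 mm wide, 3 thick, 12 to 40 mm above bench. Origin: middle of its lower edge, mid thickness; x points into the tray (drawn out along -x), y along lip. Face to hook 1.5 mm along +x, wall's outer face 4.5 mm along -x. Floor 12 mm above bench, side walls 30; next 50 mm behind lip clear; roof starts 95 mm behind it when home.
- mould_cup (a point): Centre of the mouth of the middle cup (20 mm wide), 32 mm above the bench; moves with the mould tray.
- marble_center (a point): Centre of the green glass marble, 28 mm in diameter, loose in the middle cup, about 10 mm above the cup's mouth.
- rod_tray (a joint): The rod tray. Aluminium tray, 120 mm wide, 225 long, in a low grey fixed housing (136 wide, roof 60 mm above bench). Joint value: metres drawn out, 0 = fully home, 0.10 = stop. About 3 N friction; stays where left. Holds seven glass rods lying lengthwise, clamped (front ends 63 mm behind the lip, tops 32 mm above bench). Starts 45 to 75 mm out.
- rod_lip (a point): Rod tray lip: strip inside the front wall, 120 mm wide, 3 thick, 12 to 40 mm above bench. Origin: middle of its lower edge, mid thickness; x points into the tray (drawn out along -x), y along lip. Face to hook 1.5 mm along +x, wall's outer face 4.5 mm along -x. Floor 12 mm above bench, side walls 30; next 50 mm behind lip clear; roof starts 95 mm behind it when home.
- cone_tray (a joint): The cone tray. Aluminium tray, 120 mm wide, 225 long, in a low grey fixed housing (136 wide, roof 60 mm above bench). Joint value: metres drawn out, 0 = fully home, 0.10 = stop. About 3 N friction; stays where left. Holds three black pointed cones (tips 54 mm above bench). Starts home; not needed. The three housings stand side by side in any order, each turned a little.
- jar: Bystander: jar 44 mm wide, 40 mm high, on the roof of the mould tray's housing. Origin at its underside.
- tin: Bystander: tin 52 mm wide, 40 mm high, on the roof of the rod tray's housing. Origin at its underside.
- weight: Bystander: small brass weight, 24 mm wide, 42 mm high, on the bench beside the mould tray's housing. Origin at its underside.
- plug: Bystander: black graphite plug, 24 mm wide, 45 mm high, on the bench beside the rod tray's housing. Origin at its underside.
- paddle: Bystander: spatula-like paddle about 170 mm long lying on the bench between the trays and the robot. Origin at its underside.
- blocks: Bystander: notched wooden rest, 50 by 75 mm, 40 mm high, on the bench between the trays and the robot. Origin at its underside.
- cup: Bystander: steel cup 64 mm wide, 60 mm high, at the right of the bench. Origin at its underside.

How it is judged:
On the way, in this order (a step that is already met when the one before it is completed fails the run):
1. the rod tray is pushed home (within 5 mm) (value of joint rod_tray below 0.005 m), for 0.2 s.
2. the mould tray is being drawn by a finger pressing on the inside of its lip (contact force between the fingers and mould_tray_c1 above 0.5 N and value of joint mould_tray above 0.015 m), for 0.1 s.
At the end, for the whole second after the job is handed in: The mould tray is out to its stop (within 8 mm), the rod and cone trays are home (within 6 mm), the marble sits in its cup, and the trays are at rest (value of joint mould_tray above 0.092 m and value of joint each of rod_tray, cone_tray below 0.006 m and distance between marble_center and mould_cup below 0.016 m and velocity of joint mould_tray between -0.01 and 0.01 m/s and velocity of joint rod_tray between -0.01 and 0.01 m/s); the robot touches nothing.
It fails at once if the mould tray is drawn out (15 mm) while the rod tray is still open (15 mm) (value of joint each of mould_tray, rod_tray above 0.015 m).
It fails at once if a tray's front wall is pinched (pressed over 2 N on both its inside and its outside at once) ((contact force between the fingers and mould_tray_c0 above 2 N and contact force between the fingers and mould_tray_c1 above 2 N) or (contact force between the fingers and rod_tray_c0 above 2 N and contact force between the fingers and rod_tray_c1 above 2 N)).
It fails at once if the marble leaves its cup or is lifted (not (distance between marble_center and mould_cup below 0.016 m)).
It fails at once if the cone tray is pulled out more than 12 mm (value of joint cone_tray above 0.012 m).
It fails at once if a bystander is moved more than 25 mm (distance of any of jar, tin, weight, plug, paddle, blocks, cup from where it was at the start of the episode above 0.025 m).
It also fails if it takes over 54 s, if anything falls off the work surface, if the arm or the gripper's body presses on something with over 40 N, if the wrist force passes 120 N, or if a joint passes its speed limit or range.

## Robot

A 7-joint arm with a two-finger parallel gripper is mounted at the origin on the work surface. World frame = base frame: x ahead of the robot, y to its left, z up, the work surface at z = 0. Lengths are in m, angles in rad, forces in N, time in s.
With the tool pointing down it reaches from about 0.425 to 0.95 m from the base axis. Payload 4.7 kg.
Tool frame: the origin (TCP) lies between the finger pads; the fingertips stand 25 mm ahead of it and the grasp point (between the pads) lies 6 mm ahead of it; z points along the fingers, y is the line along which they close (so a half turn about z gives the same grasp; the last joint's range is limited). The gripper opens to 85 mm and grips with 20 to 120 N. Pads are 22 mm wide; open, the fingers measure 114 mm over their backs; the gripper's body (76 mm by 85 mm) begins 54 mm behind the grasp point. The pads swing forward as they close: fully open they stand 13 mm farther back than shut.
Start: joints at [-1.369, 0.469, -0.049, 1.532, 0.024, 1.141, -0.082], TCP at [0.154, 0.657, 0.256] pointing down, gripper open.
Joint ranges: [-2.59, 2.59], [-0.33, 1.99], [-1.39, 1.29], [0.1, 2.45], [-1.04, 4.18], [0.21, 1.99], [-2.66, 2.66]. Speed limits (rad/s): [2.57, 2.57, 3.14, 3.14, 3.14, 3.14, 3.14].

## Interface

Orientations are given as a 3x3 rotation matrix whose columns are the frame's x, y, z axes.
In Python, from rig import * gives the robot as it stands. Calls block until the motion is done:
- movep(position, orientation): joint-space move of the TCP to a pose.
- move_l(position, attitude=None, feed=0.15, until_force=None): straight line of the TCP; attitude=None keeps the orientation; feed is the mean speed in m/s. With until_force (N) it stops when the force on the tool has changed by that much, and returns True; else False.
- move_joints(angles): joint-space move.
- command_gripper(opening, newtons=None): finger opening in m; newtons is the grip in N (None keeps the last); returns when the fingers have stopped.
- sleep(seconds).
- inverse_kinematics(position, orientation): joint angles nearest the present ones, or None.
- sense(): the state.
- camera(name): name is "side" or "top" or "wrist"; returns (picture, depth): 420x560x3 uint8, red, green, blue; 420x560 float32, m along the optical axis (not along the pixel's ray), 0 where there is no reading.
- camera_params(name): a dict with "K" (3x3 intrinsics, pixels), "position" and "rotation" of the camera in the world; the wrist camera has in their place "tool_from_camera" (4x4, takes a point from camera to tool coordinates, whose origin is the TCP and whose axes are the flange's). Camera axes: x right, y down, z forward; pixel columns grow to the right and rows downward; lengths in m; the calibration is good to about 2 mm. A picture is of the moment at which its call begins: read the wrist's pose just before it. camera_params takes no time and is no camera call.
A pose or a line that the arm cannot do raises Unreachable and nothing moves.
- finish_job(): hands the job in; it is judged then, once.
The state is a dict: "time_s": time; "joint_pos": joint angles; "qd": joint speeds; "joint_efforts": joint torques, N m; "position": TCP position; "tcp_rot": TCP orientation; "wrist_force": force on the tool from outside, world axes, zero at the start; "ft_torque": the same for the moment, N m; "finger_gap": finger opening in m; "gripper_force": force on a finger pad.
Only numpy, scipy, OpenCV 4.12 (cv2) and the standard library are available. Lean on these libraries where they do the work, as an engineer would, in place of code of your own. Each camera call takes 0.05 s, during which the arm holds its last target. There are 200 camera calls.

## Working session

There is one attempt and no reset: what is moved stays moved. The work goes in short steps, each a Python script; the robot and the scene stay as the last script left them, time stands still between calls to the robot, and variables do not carry over. Pictures are saved under pics/ and viewed, at most 10 in all, crops included, and the job is handed in when it is done.

```bash
ls; mkdir -p pics; python3 - <<'E'
from rig import *
import cv2,numpy as np
for n in ("top","side"):
    p,d=camera(n); cv2.imwrite(f"pics/{n}0.png",cv2.resize(p[:,:,::-1],(800,600),interpolation=cv2.INTER_CUBIC)); np.savez(f"{n}0.npz",p=p,d=d)
    print(n,camera_params(n),(d>0).mean())
s=sense();print(s["time_s"],s["finger_gap"],s["tcp_rot"])
E
```

```text
pics
top {'K': array([[444.4458334 ,   0.        , 279.52467012],
       [  0.        , 444.4458334 , 216.2837482 ],
       [  0.        ,   0.        ,   1.        ]]), 'position': array([ 0.42730221, -0.08176932,  1.11825483]), 'rotation': array([[-0.00668747, -0.99496949,  0.09995498],
       [-0.99991617,  0.00776187,  0.01036386],
       [-0.01108756, -0.0998773 , -0.99493798]])} 0.9958928571428571
side {'K': array([[409.4691378 ,   0.        , 276.79830539],
       [  0.        , 409.4691378 , 200.57243798],
       [  0.        ,   0.        ,   1.        ]]), 'position': array([ 0.49236406, -0.75429911,  0.77520463]), 'rotation': array([[ 0.99771874, -0.03804557,  0.05576603],
       [-0.06630879, -0.70730373,  0.70379299],
       [ 0.01266732, -0.70588524, -0.70821294]])} 0.9957865646258504
0.1 0.08535303306493357 [[-9.73489681e-01  2.28730672e-01 -3.46187656e-04]
 [ 2.28730925e-01  9.73488113e-01 -1.74844604e-03]
 [-6.29136696e-05 -1.78127800e-03 -9.99998412e-01]]
```

View pics/top0.png

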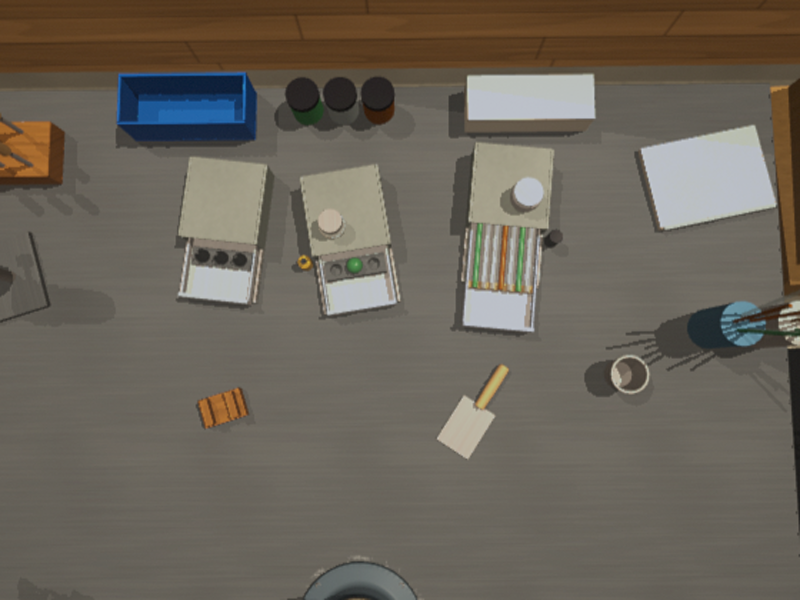

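View pics/side0.png

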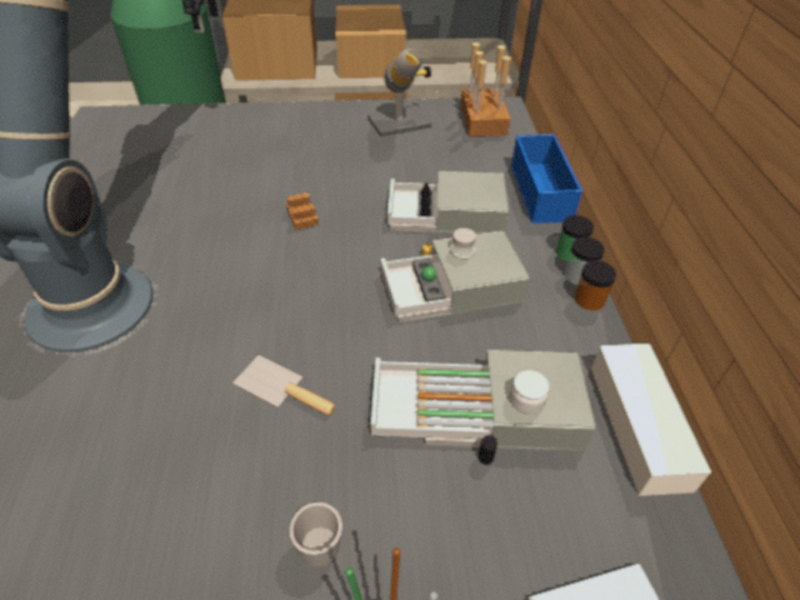

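The top view shows, in 800x600 pixels, the cone tray on the left with its front near (217,302). The mould tray is in the middle: front wall (322,315)-(399,304), marble (354,265). The rod tray is on the right, standing open: front wall (463,328)-(534,331). The side view agrees. Next I'll measure the walls and roofs from the depth of both cameras.

```bash
cat > h.py <<'E'
import numpy as np,cv2
from rig import *
def cloud(n,d):
    c=camera_params(n);K=c["K"];v,u=np.mgrid[:d.shape[0],:d.shape[1]]
    P=np.stack([(u-K[0,2])/K[0,0]*d,(v-K[1,2])/K[1,1]*d,d],-1)
    return P@c["rotation"].T+c["position"]
def proj(n,X):
    c=camera_params(n);q=c["K"]@(c["rotation"].T@(np.asarray(X)-c["position"]));return q[:2]/q[2]
E
python3 - <<'E'
from h import *
T=np.load("top0.npz");S=np.load("side0.npz")
CT=cloud("top",T["d"]);CS=cloud("side",S["d"])
def px(u,v): return np.round(CT[int(v/1.42857),int(u/1.42857)],3)
for k,p in dict(benchA=(420,350),rodroof=(495,170),mouldroof=(360,190),marble=(354,265),rodfloor=(500,308),mouldfloor=(360,295),jar=(330,215),tin=(528,187),weight=(304,262),plug=(555,238),paddle=(493,385)).items(): print(k,px(*p))
for name,(ys) in dict(rod=(-.36,-.2),mould=(-.14,.05)).items():
  for n,C in (("top",CT),("side",CS)):
    x=C[...,0];y=C[...,1];z=C[...,2]
    for nm,zl,zh,xl,xh in (("roof",.052,.066,.6,1),("front",.034,.047,.45,.66)):
        m=(z>zl)&(z<zh)&(y>ys[0])&(y<ys[1])&(x>xl)&(x<xh)
        m=cv2.morphologyEx(m.astype(np.uint8),cv2.MORPH_OPEN,np.ones((3,3))) if nm=="roof" else m
        P=C[m>0]
        if len(P)<5: print(name,n,nm,len(P));continue
        r=cv2.minAreaRect(P[:,:2].astype(np.float32));print(name,n,nm,len(P),np.round(cv2.boxPoints(r),4).tolist(),"z",np.median(P[:,2]).round(4))
im=T["p"][:,:,::-1]
a=cv2.resize(im[180:240,215:290],None,fx=5.3,fy=5.3,interpolation=cv2.INTER_CUBIC)
b=cv2.resize(im[180:240,315:390],None,fx=5.3,fy=5.3,interpolation=cv2.INTER_CUBIC)
im=S["p"][:,:,::-1]
c=cv2.resize(im[170:230,260:335],None,fx=5.3,fy=5.3,interpolation=cv2.INTER_CUBIC)
d=cv2.resize(im[247:312,252:327],a.shape[1::-1],interpolation=cv2.INTER_CUBIC)
o=np.vstack([np.hstack([a,b]),np.hstack([c[:270],d[:270]])]);o=np.ascontiguousarray(o[:600,:800]);print(o.shape);cv2.imwrite("pics/crop.png",o)
E
```

```text
benchA [ 0.467 -0.106 -0.001]
rodroof [ 0.772 -0.235  0.057]
mouldroof [ 0.739 -0.005  0.06 ]
marble [0.611 0.008 0.055]
rodfloor [ 0.541 -0.247  0.007]
mouldfloor [ 0.565 -0.001  0.012]
jar [0.686 0.041 0.1  ]
tin [ 0.732 -0.283  0.097]
weight [0.626 0.102 0.   ]
plug [ 0.657 -0.337  0.044]
paddle [ 0.406 -0.23   0.016]
rod top roof 4614 [[0.6682000160217285, -0.3580999970436096], [0.9402999877929688, -0.3605000078678131], [0.9416999816894531, -0.2004999965429306], [0.6696000099182129, -0.1981000006198883]] z 0.0596
rod top front 198 [[0.4927999973297119, -0.335099995136261], [0.6596999764442444, -0.3499000072479248], [0.6722999811172485, -0.20890000462532043], [0.5054000020027161, -0.1940000057220459]] z 0.0387
rod side roof 5416 [[0.6680999994277954, -0.3562000095844269], [0.9408000111579895, -0.36059999465942383], [0.9433000087738037, -0.20100000500679016], [0.6707000136375427, -0.19660000503063202]] z 0.0607
rod side front 228 [[0.4921000003814697, -0.33719998598098755], [0.6593000292778015, -0.3537999987602234], [0.6732000112533569, -0.21369999647140503], [0.5059999823570251, -
[... 158 characters left out ...]
5, -0.05290000140666962], [0.781499981880188, 0.0494999997317791]] z 0.0596
mould top front 182 [[0.5284000039100647, 0.04769999906420708], [0.546999990940094, -0.07090000063180923], [0.6468999981880188, -0.05530000105500221], [0.6283000111579895, 0.0632999986410141]] z 0.0385
mould side roof 1567 [[0.6021000146865845, -0.05820000171661377], [0.9187999963760376, -0.066600002348423], [0.9217000007629395, 0.044599998742341995], [0.6050000190734863, 0.05299999937415123]] z 0.0602
mould side front 179 [[0.5274999737739563, 0.04879999905824661], [0.5454999804496765, -0.07509999722242355], [0.6593000292778015, -0.05849999934434891], [0.6413000226020813, 0.06539999693632126]] z 0.0396
(588, 796, 3)
```

View pics/crop.png

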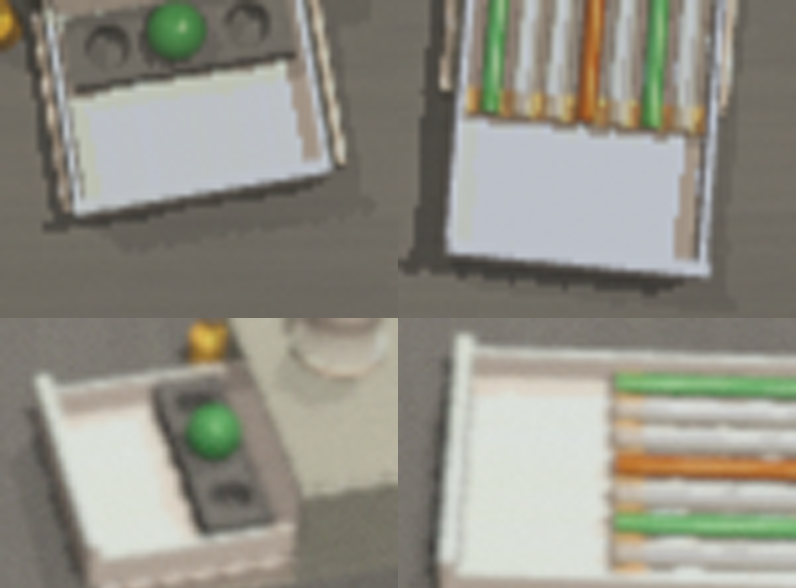

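The crop shows the mould front wall, top edge (72,212)-(332,172) in the top-left panel, and the rod front wall (448,252)-(708,272) in the top-right panel. The depth heights agree with the text: wall 39-40 mm, roof 60 mm, marble top 55 mm. Next I'll fit clean lines to the two fronts, check them with the wrist camera, and approach the rod tray.

```bash
cat >> h.py <<'E'
def lipfit(C,box,walk=None):
    """centre of wall (outer-face side) from points on top edge: returns centre xy, yaw, length"""
    x,y,z=C[...,0],C[...,1],C[...,2]
    m=(z>.034)&(z<.046)&(x>box[0])&(x<box[1])&(y>box[2])&(y<box[3])
    P=C[m][:,:2].astype(np.float32)
    for _ in range(4):
        vx,vy,x0,y0=cv2.fitLine(P,cv2.DIST_HUBER,0,.01,.01).ravel()
        if vy<0: vx,vy=-vx,-vy
        r=(P-[x0,y0])@[vy,-vx]; P=P[abs(r)<max(.0045,1.5*r.std()) if _<3 else abs(r)<.0045]
    t=(P-[x0,y0])@[vx,vy];r=(P-[x0,y0])@[vy,-vx];mid=(t.min()+t.max())/2
    return np.array([x0+vx*mid,y0+vy*mid]),np.arctan2(-vx,vy),t.max()-t.min(),np.percentile(r,[2,98]),len(P)
def R(yaw):
    c,s=np.cos(yaw),np.sin(yaw);return np.array([[-c,-s,0],[-s,c,0],[0,0,-1.]])
E
python3 - <<'E'
from h import *
for n in("top","side"):
    C=cloud(n,np.load(n+"0.npz")["d"])
    print(n,"rod",lipfit(C,(.48,.52,-.36,-.17)));print(n,"mould",lipfit(C,(.515,.56,-.09,.065)))
    for nm,b in (("rodroof",(.66,.83,-.34,-.17)),("mouldroof",(.6,.82,-.09,.1))):
        x,y,z=np.moveaxis(C,-1,0);m=(z>.05)&(z<.066)&(x>b[0])&(x<b[1])&(y>b[2])&(y<b[3]);P=C[m][:,:2].astype(np.float32)
        # front edge of roof
        ys=np.arange(b[2]+.02,b[3]-.02,.01);Q=np.array([[P[abs(P[:,1]-q)<.004][:,0].min(),q] for q in ys if (abs(P[:,1]-q)<.004).sum()>5])
        print(n,nm,np.round(Q,3).tolist())
for p in ((.47,-.26,.12),(.565,-.005,.12)):
    for yaw in (0,np.pi):
        print(p,yaw,inverse_kinematics(p,R(yaw)))
E
```

```text
top rod (array([ 0.5050198 , -0.23752916], dtype=float32), np.float32(-0.100226715), np.float32(0.119076446), array([-0.00293556,  0.00301159]), 129)
top mould (array([ 0.5396761 , -0.00521237], dtype=float32), np.float32(0.16153093), np.float32(0.11901785), array([-0.00282719,  0.00320957]), 130)
top rodroof [[0.669, -0.32], [0.67, -0.31], [0.671, -0.3], [0.671, -0.29], [0.673, -0.28], [0.673, -0.27], [0.675, -0.26], [0.676, -0.25], [0.676, -0.24], [0.677, -0.23], [0.679, -0.22], [0.679, -0.21], [0.682, -0.2]]
top mouldroof [[0.646, -0.05], [0.644, -0.04], [0.641, -0.03], [0.64, -0.02], [0.611, -0.01], [0.604, 0.0], [0.602, 0.01], [0.612, 0.02], [0.632, 0.03], [0.629, 0.04], [0.629, 0.05], [0.628, 0.06], [0.626, 0.07]]
side rod (array([ 0.50504494, -0.23904318], dtype=float32), np.float32(-0.10079905), np.float32(0.12149911), array([-0.00302041,  0.00282359]), 141)
side mould (array([ 0.53920174, -0.00831689], dtype=float32), np.float32(0.15916522), np.float32(0.1194924), array([-0.00274849,  0.00343473]), 99)
side rodroof [[0.668, -0.32], [0.669, -0.31], [0.671, -0.3], [0.672, -0.29], [0.672, -0.28], [0.675, -0.27], [0.675, -0.26], [0.675, -0.25], [0.677, -0.24], [0.678, -0.23], [0.679, -0.22], [0.68, -0.21], [0.681, -0.2]]
side mouldroof [[0.647, -0.06], [0.643, -0.05], [0.642, -0.04], [0.641, -0.03], [0.639, -0.02], [0.61, -0.01], [0.601, 0.0], [0.605, 0.01], [0.634, 0.02], [0.632, 0.03], [0.631, 0.04], [0.629, 0.05], [0.628, 0.06], [0.626, 0.07]]
(0.47, -0.26, 0.12) 0 [-0.25516618  0.57061035  0.92528769  2.02874122 -0.61469997  0.8452617
  2.59448525]
(0.47, -0.26, 0.12) 3.141592653589793 [-0.24998422  0.56673128  0.91673147  2.0285155  -0.60781135  0.84218033
 -0.55381067]
(0.565, -0.005, 0.12) 0 [-0.37428247  0.47003999  0.40310349  1.94620953 -0.25675733  0.77489074
  1.74527969]
(0.565, -0.005, 0.12) 3.141592653589793 [-0.7015299   0.59547752  0.87890317  1.96328189 -0.60242832  0.86676369
 -1.06850218]
```

Both cameras agree to 1-3 mm. Each wall is 120 mm long and the roof lies 95 mm behind the mould lip. The rod tray is about 74 mm out. Now I'll approach the rod tray.

```bash
cat >> h.py <<'E'
ROD=(np.array([.5050,-.2382]),-.1005); MLD=(np.array([.5394,-.0068]),.1603)  # wall centres, yaw
def at(w,s,z,lat=0):
    c,y=w;return np.array([*(c+s*np.array([np.cos(y),np.sin(y)])+lat*np.array([-np.sin(y),np.cos(y)])),z])
E
python3 - <<'E'
from h import *
Rr=R(ROD[1]+np.pi)
command_gripper(0,20)
movep(at(ROD,-.029,.22),Rr); s=sense();print(s["time_s"],s["position"],s["wrist_force"],s["finger_gap"])
p,d=camera("wrist");cv2.imwrite("pics/w1.png",p[:,:,::-1])
move_l(at(ROD,-.029,.06),feed=.15)
print(move_l(at(ROD,-.029,.018),feed=.03,until_force=4)); s=sense();print(s["time_s"],s["position"],s["wrist_force"])
E
```

```text
4.1833 [ 0.47665954 -0.23455881  0.21990717] [-0.09084215  0.51784867  0.06267854] -0.00016046119258967474
True
6.5167 [ 0.47602923 -0.23531242  0.02510825] [-1.03814638 -0.30720142  5.82552155]
```

View pics/w1.png

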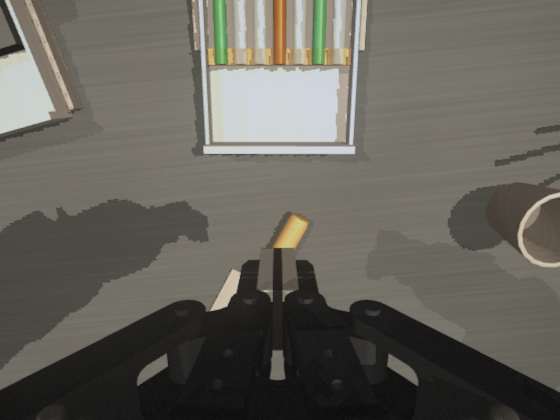

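The wrist view shows the closed fingers at column 279, centred on the rod wall (205-355, row 150). The bench touch confirms the tips are 25 mm ahead of the TCP. Now I'll push the tray home.

```bash
python3 - <<'E'
from h import *
move_l(at(ROD,-.029,.048),feed=.1)
print(move_l(at(ROD,.075,.048),feed=.04,until_force=14)); s=sense();print(s["time_s"],s["position"],s["wrist_force"],((s["position"][:2]-ROD[0])@[np.cos(ROD[1]),np.sin(ROD[1])]))
sleep(.3)
sp=(s["position"][:2]-ROD[0])@[np.cos(ROD[1]),np.sin(ROD[1])]
move_l(at(ROD,sp-.03,.048),feed=.1); move_l(at(ROD,sp-.03,.2),feed=.2)
C=cloud("top",camera("top")[1])
print(lipfit(C,(.55,.61,-.36,-.17)),lipfit(C,(.515,.56,-.09,.065)),sense()["time_s"])
E
```

```text
True
8.875 [ 0.56322739 -0.24402413  0.04733573] [-1.30489622  1.26955306 -0.26123399] 0.058517926157237415
(array([ 0.58356494, -0.19590053], dtype=float32), np.float32(-0.14393017), np.float32(0.017934281), array([-0.00267312,  0.00305617]), 21) (array([ 0.539637  , -0.00461573], dtype=float32), np.float32(0.16550751), np.float32(0.117056206), array([-0.00311611,  0.00331277]), 128) 10.5667
```

The push stopped on force after about 73 mm. I'll check with the side camera, which the arm doesn't block.

```bash
python3 - <<'E'
from h import *
p,d=camera("side");C=cloud("side",d);cv2.imwrite("pics/s2.png",cv2.resize(p[150:360,230:510,::-1],(800,600),interpolation=cv2.INTER_CUBIC))
f=lipfit(C,(.56,.60,-.36,-.17));print(f)
u=np.array([np.cos(ROD[1]),np.sin(ROD[1])]);print("wall travel",(f[0]-ROD[0])@u,"roof front from lip",(np.array([.676,-.25])-f[0])@u-.0015)
E
```

```text
(array([ 0.57881963, -0.24909472], dtype=float32), np.float32(-0.10171004), np.float32(0.119915), array([-0.00228589,  0.00224775]), 145)
wall travel 0.07454022543036042 roof front from lip 0.09528083450070964
```

View pics/s2.png

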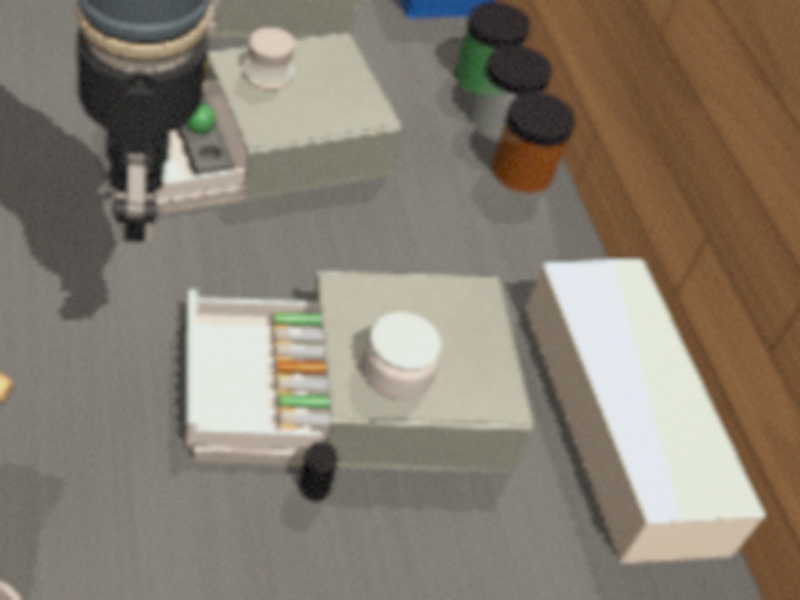

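The side view shows the rod front at (190,370), home: wall travel 74.5 mm and 95.3 mm to the roof. The marble is still in its cup at (203,118). Now I'll hook the mould lip, which needs about 14 mm of drawing before the finger touches.

```bash
python3 - <<'E'
from h import *
Rm=R(MLD[1]+np.pi)
movep(at(MLD,.028,.2),Rm)
move_l(at(MLD,.028,.08),feed=.15)
print("down hit",move_l(at(MLD,.028,.045),feed=.04,until_force=4)); s=sense();print(s["time_s"],s["position"],s["wrist_force"])
p,d=camera("wrist");cv2.imwrite("pics/w3.png",p[:,:,::-1])
E
```

```text
down hit False
13.5417 [ 0.56722666 -0.00239122  0.04517241] [0.22730428 0.41864339 0.83875715]
```

View pics/w3.png

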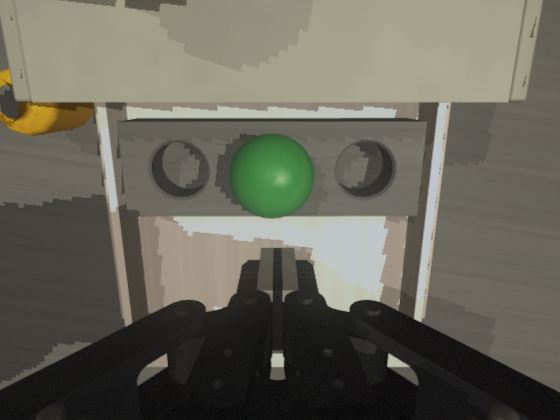

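The fingers are inside the tray, centred at column 279. The marble sits in its cup at (272,176), and the lip is the bright strip at row 372. Now I'll draw it out gently.

```bash
python3 - <<'E'
from h import *
ax=np.array([np.cos(MLD[1]),np.sin(MLD[1])])
pos=lambda:(sense()["position"][:2]-MLD[0])@ax
print(move_l(at(MLD,.010,.045),feed=.02,until_force=14),pos(),sense()["wrist_force"])
print(move_l(at(MLD,-.092,.045),feed=.03,until_force=14),pos(),sense()["wrist_force"],sense()["time_s"])
sleep(.2)
sp=pos(); move_l(at(MLD,sp+.012,.045),feed=.05)
move_l(at(MLD,sp+.012,.2),feed=.15)
p,d=camera("side");C=cloud("side",d);cv2.imwrite("pics/s4.png",cv2.resize(p[110:350,200:520,::-1],(800,600),interpolation=cv2.INTER_CUBIC))
f=lipfit(C,(.42,.465,-.12,.08));print(f,"travel",-(f[0]-MLD[0])@ax,sense()["time_s"])
E
```

```text
False 0.01044652110812145 [ 2.32889064 -0.46183078 -1.55813156]
True -0.08697945138418595 [ 0.43760216 -0.15435851  0.47461235] 17.8833
(array([ 0.44062704, -0.02247142], dtype=float32), np.float32(0.15894254), np.float32(0.12019783), array([-0.00293106,  0.00311089]), 93) travel 0.10000802075653359 19.6833
```

View pics/s4.png

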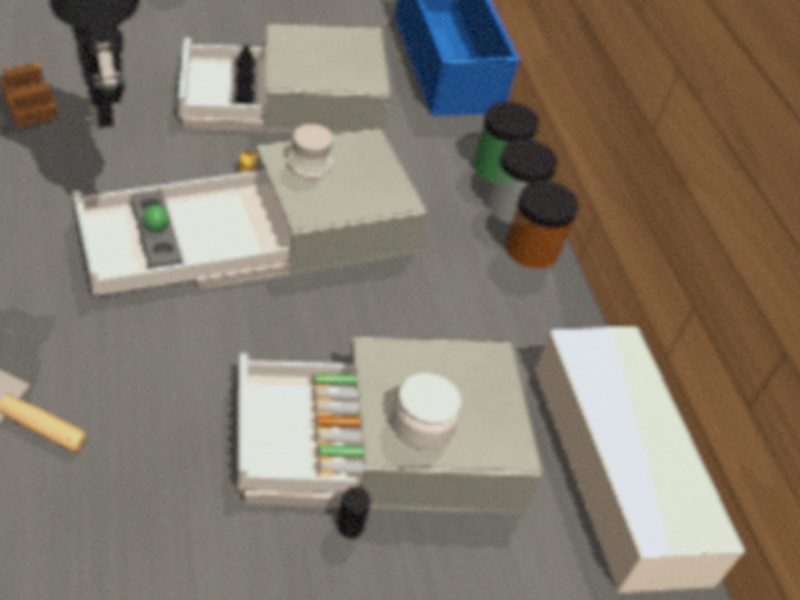

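The picture shows the mould tray fully out (100.0 mm measured) with the marble in its cup at (156,217). The rod and cone trays are home and the hand is clear.

```bash
python3 -c "
from rig import *
sleep(.3);print(finish_job())"
```

```text
the job is handed in; nothing more can be done
None
```

The rod tray is pushed home and the mould tray is drawn 100 mm out to its stop with the marble still in its cup; the job is handed in at about 20 s, no verdict was returned, and nothing else looked disturbed in the last picture.

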